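Count out three check-valve balls from the dispenser

ROBOT

A 6-joint arm with a two-finger parallel gripper is mounted at the origin on the work surface. World frame = base frame: x ahead of the robot, y to its left, z up, the work surface at z = 0. Lengths are in m, angles in rad, forces in N, time in s.
With the tool pointing down it reaches from about 0.35 to 0.775 m from the base axis. Payload 7.3 kg.
Tool frame: the origin (TCP) lies at the very end of the fingers, on their centre line; the grasp point (between the pads) lies 19 mm behind it; z points along the fingers, y is the line along which they close (so a half turn about z gives the same grasp; the last joint's range is limited). The gripper opens to 92 mm and grips with 3 to 60 N. Pads are 19 mm wide; open, the fingers measure 130 mm over their backs; the gripper's body (75 mm by 190 mm) begins 47 mm behind the grasp point.
Start: joints at [-1.345, 0.342, 1.524, -0, 1.275, -0.146], TCP at [0.191, -0.489, 0.227] pointing down, gripper open.
Joint ranges: [-2.53, 2.53], [-0.77, 2.02], [0.04, 2.7], [-1, 4.14], [0.28, 2.66], [-3.11, 3.11]. Speed limits (rad/s): [2.57, 2.57, 3.14, 3.14, 3.14, 3.14].

INTERFACE

Orientations are given as a 3x3 rotation matrix whose columns are the frame's x, y, z axes.
In Python, from cell import arm, capture, ticket gives the robot as it stands.
- The arm moves only by the tool jog_arm, never from a script. Its argument "motion" is a list of rows, each a list of 2 entries, a list of its own where there are three numbers: the shift along the tool's x, y, z in mm, then the turn about the tool's z in degrees. In form: [[[dx, dy, dz], twist], ...]. A call has 1 to 8 rows; each row is the pose to reach, as a shift and turn from the pose commanded when the call began, along the tool's axes at that moment; what a row does not reach only later rows make up. A row lasts 1/10 s, in which the tool goes at most 50 mm and 8.59 degrees, less where a joint would pass 70% of its speed; a pose out of reach is approached as far as the arm can. A call with a gripper value outside its range is refused whole. "hand" is the finger opening in mm, from 0 to 91.8, set as the call begins (left out, the last holds). The fingers move at their own pace and stop on an object; "grip_force" is the grip in N (left out, the last holds). Time passes only in rows, so rows that repeat a pose let the fingers close. It gives the time, the measured TCP pose, the force, the opening and the grip force at its end, in the units of the state.
- arm.sense(): the state, without advancing time (a new reading comes with each control period).
- capture(name): name is "scene" or "top"; returns a dict with "img" (400x640x3 uint8, red, green, blue), "K" (3x3 intrinsics, pixels), "position" and "attitude" of the camera in the world. Camera axes: x right, y down, z forward; pixel columns grow to the right and rows downward; lengths in m; the calibration is good to about 2 mm. A picture is of the moment at which its call begins. There is no depth.
- ticket.finish_job(): hands the job in; it is judged then, once.
The state is a dict: "time_s": time; "qpos": joint angles; "joint_vel": joint speeds; "effort": joint torques, N m; "tcp_pos": TCP position; "eef_rot": TCP orientation; "force": force on the tool from outside, world axes, zero at the start; "wrist_torque": the same for the moment, N m; "width": opening from 0.0 (shut) to 1.0 (fully open); "finger_force": force on a finger pad.
Only numpy, scipy, OpenCV 4.12 (cv2) and the standard library are available. Lean on these libraries where they do the work, as an engineer would, in place of code of your own. Each camera call takes 0.05 s, during which the arm holds its last target. There are 200 camera calls.

TASK

Set the steel bowl upright on the bench centrally under the dispenser's spout, and only then turn the black paddle knob clockwise three clicks, so that exactly three balls drop into the bowl. The knob has a lot of free play, so count clicks that you feel or balls that fall, not degrees. Leave the bowl with its three balls under the spout, the other two balls in the drum, and the other things on the bench where they are.

Things in the scene. Friction and masses are not known exactly. Their poses are not given: they have to be found in the camera images.
- dispenser: Gravity dispenser for check-valve balls, fixed to the bench: a steel pillar (90 x 110 mm) carries a clear, covered drum (160 mm across, 173 to 228 mm above the bench) with a chute below it that leads to a square spout on the -x side. Origin: on the bench under the vertical axis of drum and knob.
- drum_mid (a point): Middle of the drum, on the axis, 199 mm up; fixed. A grey star wheel in it has six compartments: five hold one ball each, the one over the outlet is empty. Each click moves the wheel on by 60 degrees, clockwise from above (it is stopped the other way), and the next ball falls through the outlet, rolls down the chute and drops from the spout within about 0.5 s.
- spout_mouth (a point): Centre of the open lower end of the spout, 95 mm above the bench, 122 mm from the knob's axis; the spout is 58 mm wide and its front wall is 30 mm farther out. Balls drop straight down from here. Axes as the dispenser's.
- knob_grip (a point): Centre of the black knob's paddle, 260 mm above the bench: an upright bar 64 mm long (along this point's x), 14 mm thick (along y), 42 mm high (239 to 281 mm up). Under it are a disc (48 mm across, 232 to 240 mm up) and the drum's flat cover (top at 228 mm). It turns about the vertical, clockwise from above to dispense.
- knob_foot (a point): Foot of the knob on the axis, 232 mm up. The knob has free play, 0.05 to 1.35 rad at the start, not shown by the paddle's angle; it then drives the wheel against a detent (up to 0.3 N m) for 30 degrees, whereupon the wheel snaps on and the knob is loose for 30 degrees: later clicks come every 60 degrees. Let go before a click, both spring back up to 30 degrees. A clutch slips above 0.7 N m.
- bowl_mid (a point): Loose stainless bowl, 0.2 kg: on the axis, half-way up (30 mm above its underside). 60 mm high, 132 mm across the rim, 108 mm across the foot, wall and floor 4 mm, floor raised 6 mm at the centre. Its flat handle runs along the bowl's -y axis, from the rim to 161 mm from the axis.
- bowl_grip (a point): Middle of the bowl's handle, 115 mm from the bowl's axis, 50 mm above its underside. The handle here is 18 mm wide (along the bowl's x), 6 mm thick, level and free underneath.
- ball_1_center (a point): White plastic check-valve ball, 40 mm across, 30 g (its centre); in the drum the centre is 199 mm above the bench. Number 1 in the order in which the balls come out.
- ball_2_center (a point): White plastic check-valve ball, 40 mm across, 30 g (its centre); in the drum the centre is 199 mm above the bench. Number 2 in the order in which the balls come out.
- ball_3_center (a point): White plastic check-valve ball, 40 mm across, 30 g (its centre); in the drum the centre is 199 mm above the bench. Number 3 in the order in which the balls come out.
- ball_4_center (a point): White plastic check-valve ball, 40 mm across, 30 g (its centre); in the drum the centre is 199 mm above the bench. Number 4 in the order in which the balls come out.
- ball_5_center (a point): White plastic check-valve ball, 40 mm across, 30 g (its centre); in the drum the centre is 199 mm above the bench. Number 5 in the order in which the balls come out.
- valve: Bystander, loose: brass ball valve, 100 mm long with a flat yellow lever, lying right of the dispenser; origin under its middle.
- spanner: Bystander, loose: steel open spanner, 180 mm, lying beyond the jar; origin under its middle.
- grease_jar: Bystander, loose: white closed jar, 70 mm across, 90 mm high, left of the dispenser; origin under its middle.
- flange: Bystander, loose: round steel flange, 100 mm across, 45 mm high, left; origin under its middle.
Not all that is in view belongs to the job. Leave any blue or pink look-alike of the part that bears bowl_mid alone.

How it is judged:
By the outcome, as a careful person would: the job done as asked, in the order asked, and still so for the second after the job is handed in, with the robot touching nothing.
It also fails if it takes over 72 s, if anything falls off the work surface, if the arm or the gripper's body presses on something with over 40 N, if the wrist force passes 120 N, or if a joint passes its speed limit or range.

## Working session

There is one attempt and no reset: what is moved stays moved. The work goes in short steps, Python scripts to look and compute and a tool call to move; the robot and the scene stay as the last step left them, time stands still between calls to the robot, and variables do not carry over. Pictures are saved under pics/ and viewed, at most 10 in all, crops included, and the job is handed in when it is done.

Besides the shell and the picture viewer there is one more tool, called after "Request:" in YAML: its name, and indented under it one key for each argument. jog_arm: Moves the arm, as the interface text tells. Its arguments: {"type":"object","properties":{"motion":{"type":"array"},"hand":{"type":"number"},"grip_force":{"type":"number"}},"required":["motion"]}

```bash
mkdir -p pics; ls
python3 - <<'E'
from cell import arm,capture
import cv2,numpy as np
s=arm.sense(); print(s)
for n in("scene","top"):
    c=capture(n); cv2.imwrite(f"pics/{n}0.png",c["img"][:,:,::-1]); print(n,c["K"],c["position"],c["attitude"])
    np.savez(f"{n}0.npz",**c)
E
```

```text
pics
{'time_s': 0.0, 'qpos': array([-1.34500041e+00,  3.42712623e-01,  1.52502479e+00, -7.61623506e-06,
        1.27538184e+00, -1.46001365e-01]), 'joint_vel': array([ 0.00200842, -0.00051388,  0.00037279, -0.00310158,  0.00018212,
        0.00260124]), 'effort': array([ 6.54346641e-04, -4.31236231e+01, -2.44217527e+01,  7.16416142e-02,
        5.58476779e-02, -1.44411010e-04]), 'tcp_pos': array([ 0.19065346, -0.48872265,  0.22604749]), 'eef_rot': array([[ 9.31675145e-01,  3.63292310e-01, -3.48878883e-04],
       [ 3.63292414e-01, -9.31673984e-01,  1.48621367e-03],
       [ 2.14888618e-04, -1.51141339e-03, -9.99998835e-01]]), 'force': array([-0.81654971, -0.70899635,  0.25860053]), 'wrist_torque': array([-0.02081844,  0.02056876,  0.02939003]), 'finger_force': 0.0, 'width': 0.9989475067705533}
scene [[399.25839204   0.         318.00017925]
 [  0.         399.25839204 197.72035282]
 [  0.           0.           1.        ]] [ 0.99214352 -0.46730747  1.12072319] [[ 0.59392051  0.67341126 -0.44019963]
 [ 0.80447459 -0.50314697  0.31569569]
 [-0.00889208 -0.54162755 -0.84057155]]
top [[506.96377607   0.         324.11473715]
 [  0.         506.96377607 204.48469416]
 [  0.           0.           1.        ]] [ 0.28668196 -0.13580403  1.62666706] [[ 0.0219915  -0.99083473  0.13327758]
 [-0.99951304 -0.01883805  0.02487589]
 [-0.0221372  -0.13375974 -0.99076651]]
```

View pics/scene0.png

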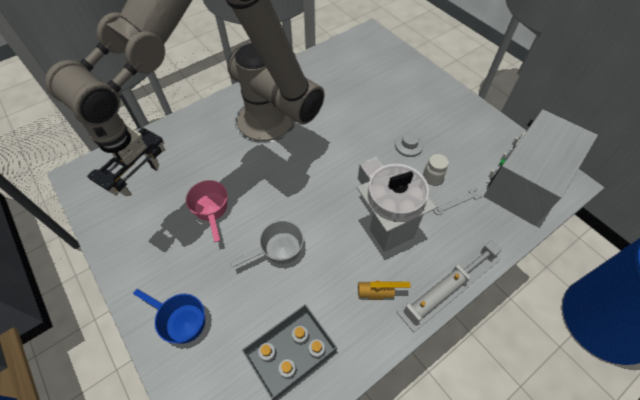

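View pics/top0.png

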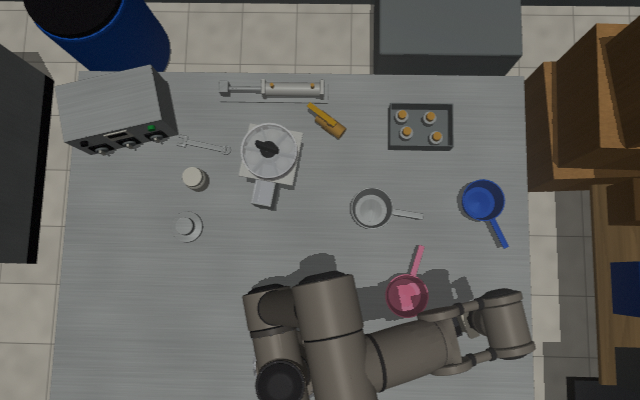

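Candidates for the bowl:
- Steel: top (372,208), scene (282,243).
- Blue: top (483,201), scene (180,320).
- Pink: top (407,295), scene (208,202).

I choose the steel one. Next is one close crop of the steel bowl and the dispenser from both cameras.

Run:
```python
import cv2,numpy as np
t=np.load("top0.npz")["img"][:,:,::-1]; s=np.load("scene0.npz")["img"][:,:,::-1]
def cr(i,x,y,w=100,h=75): return cv2.resize(i[y:y+h,x:x+w],(400,300),interpolation=cv2.INTER_CUBIC)
cv2.imwrite("pics/crop1.png",np.vstack([np.hstack([cr(t,340,170),cr(s,225,205)]),np.hstack([cr(t,225,130,),cr(s,350,155)])]))
```

```text
(no output)
```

View pics/crop1.png

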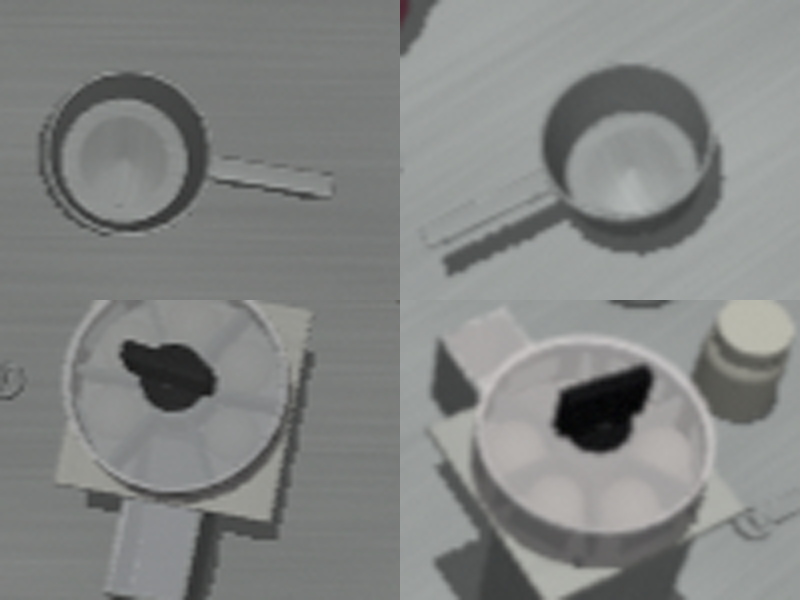

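The crop shows a steel bowl standing upright with its handle free: rim centre at top (371.5,208) and scene (282,240), handle tip at top (423,216.5) and scene (231,264). The dispenser's drum ring is at top (269,150) and scene (399,189), with the black paddle on it and the spout towards the robot.

```bash
cat > h.py <<'E'
import numpy as np,cv2
from scipy.optimize import least_squares
def load(n): return dict(np.load(n+".npz"))
def proj(c,X):
    X=np.atleast_2d(X); p=(X-c["position"])@c["attitude"]; q=p@c["K"].T; return q[:,:2]/q[:,2:]
def tri(cs,px):
    f=lambda X: np.concatenate([(proj(c,X)[0]-p) for c,p in zip(cs,px)])
    r=least_squares(f,[.4,0,.1]); return r.x,np.abs(r.fun).max()
def plane(c,p,z):
    d=c["attitude"]@np.linalg.solve(c["K"],[p[0],p[1],1]); t=(z-c["position"][2])/d[2]; return (c["position"]+t*d)
E
python3 - <<'E'
from h import *
T,S=load("top0"),load("scene0")
for n,a,b in [("bowl rim c",(371.2,208),(281.7,240.2)),("handle tip",(422.6,216.2),(231.2,263.6)),("drum ring c",(269,149.8),(398.5,188.5)),
 ("paddle endL",(255.3,216.4-0),(0,0)) if 0 else ("paddle L/R?",(255.5,216.5),(412.5,172))]:
    print(n,tri([T,S],[a,b]))
def cr(c): return c["img"][:,:,::-1].copy()
# hypothesis overlay
b,_=tri([T,S],[(371.2,208),(281.7,240.2)]); d,_=tri([T,S],[(269,149.8),(398.5,188.5)])
h,_=tri([T,S],[(422.6,216.2),(231.2,263.6)])
print("handle len",np.linalg.norm((h-b)[:2]),"ang",np.degrees(np.arctan2(*(h-b)[1::-1])))
th=np.linspace(0,2*np.pi,60)
yaw=-9*np.pi/180; R=np.array([[np.cos(yaw),-np.sin(yaw)],[np.sin(yaw),np.cos(yaw)]])
out=[]
for c,rs in ((T,[(340,170),(225,130)]),(S,[(225,205),(350,155)])):
    K=4
    for x,y in rs:
        im=cv2.resize(cr(c)[y:y+75,x:x+100],(400,300),interpolation=cv2.INTER_CUBIC)
        def draw(P,col,cl=True):
            q=(proj(c,P)-[x,y]+.5)*4-.5; cv2.polylines(im,[np.round(q).astype(int)],cl,col,1)
        draw(np.c_[b[0]+.066*np.cos(th),b[1]+.066*np.sin(th),0*th+.06],(0,0,255))
        draw(np.c_[b[0]+.054*np.cos(th),b[1]+.054*np.sin(th),0*th],(0,255,0))
        draw(np.c_[d[0]+.08*np.cos(th),d[1]+.08*np.sin(th),0*th+.228],(0,0,255))
        def loc(L,z): L=np.array(L); return np.c_[L@R.T+d[:2],np.full(len(L),z)]
        draw(loc([[-.152,-.029],[-.152,.029],[-.092,.029],[-.092,-.029]],.095),(255,0,0))
        draw(loc([[-.045,-.055],[-.045,.055],[.045,.055],[.045,-.055]],0),(0,255,255))
        out.append(im)
cv2.imwrite("pics/ov1.png",np.vstack([np.hstack(out[:2]),np.hstack(out[2:])]))
E
```

```text
bowl rim c (array([ 0.49004375, -0.24312077,  0.05474156]), np.float64(0.12755112961684745))
handle tip (array([ 0.4671447 , -0.40176614,  0.05804211]), np.float64(0.2503083609628334))
drum ring c (array([0.62930592, 0.06000023, 0.22549589]), np.float64(0.3035818882972876))
paddle L/R? (array([0.49920798, 0.17944088, 0.04093357]), np.float64(23.250897906081377))
handle len 0.16028948651251512 ang -98.21340815004788
```

View pics/ov1.png

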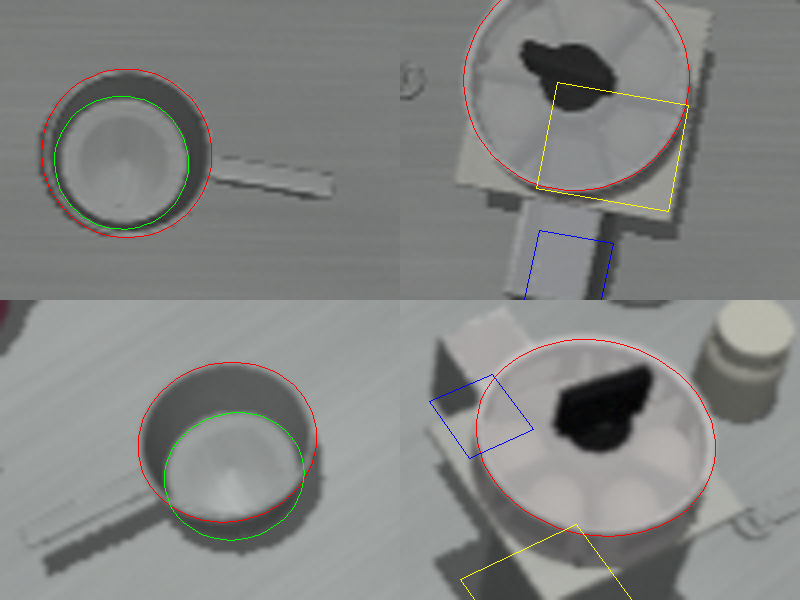

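The overlay agrees with the images: red rim and ring sit on the bowl rim and drum edge. Measured against the text: rim z 55–58 mm (60), handle length 160 mm (161), drum top 225 mm (228). Next come the dispenser yaw, the paddle angle and the first reach.

```bash
cat >> h.py <<'E'
def tcp_delta(s,target,yang):
    "shift in tool axes (mm) and twist (deg) so TCP=target, tool y at world angle yang (deg)"
    R=s["eef_rot"]; d=R.T@(np.array(target)-s["tcp_pos"])*1000
    a=np.degrees(np.arctan2(R[1,1],R[0,1])); return d.round(1),((a-yang+90)%180-90).round(1)
E
python3 - <<'E'
from h import *
from cell import arm
T,S=load("top0"),load("scene0")
for z in(.165,.17):
    p=[plane(T,q,z) for q in((238.6,175.6),(293,184.2),(303,132.6))]
    a=p[0]-p[1]; b=p[2]-p[1]; print("plate",z,np.linalg.norm(a),np.linalg.norm(b),np.degrees(np.arctan2(-a[0],a[1])) ,np.degrees(np.arctan2(b[1],b[0])))
g=[tri([T,S],[(255.5,141.5),u]) for u in((390,178.2),(412.5,171.7))]
print(g); h=[tri([T,S],[(278.5,151.5),u]) for u in((390,178.2),(412.5,171.7))]; print(h)
for L,z in(((255.5,141.5),.275),((278.5,151.5),.275)): print(plane(T,L,z))
# spout side edges in top
im=T["img"][170:215,240:290]; gr=cv2.cvtColor(im,cv2.COLOR_RGB2GRAY)
for r in range(12,40,4): print(r+170,gr[r].tolist())
s=arm.sense(); print(tcp_delta(s,[.4736,-.3569,.100],-8.2),tcp_delta(s,[.4736,-.3569,.031],-8.2))
E
```

```text
plate 0.165 0.16275444049044158 0.15794005059418623 -8.042751134968121 -9.122982166070303
plate 0.17 0.1621976979705541 0.15739977690645165 -8.042751134968146 -9.122982166070289
[(array([0.62204115, 0.06575772, 0.26856884]), np.float64(10.559200778316836)), (array([0.63685699, 0.08903759, 0.28632454]), np.float64(0.2402272845269522))]
[(array([0.61351786, 0.02901323, 0.28066455]), np.float64(1.465044478788343)), (array([0.62838049, 0.05246795, 0.29815836]), np.float64(12.177317767657257))]
[0.63937073 0.09035924 0.275     ]
[0.61233548 0.02612125 0.275     ]
182 [124, 124, 124, 124, 123, 123, 123, 122, 123, 121, 108, 76, 75, 75, 84, 125, 150, 134, 135, 136, 137, 140, 141, 142, 141, 142, 142, 142, 142, 141, 141, 134, 121, 118, 102, 107, 127, 137, 152, 152, 152, 154, 154, 154, 154, 153, 154, 152, 152, 151]
186 [124, 123, 121, 122, 122, 122, 122, 123, 122, 122, 122, 121, 122, 125, 142, 152, 138, 135, 134, 136, 138, 142, 141, 142, 142, 141, 142, 142, 143, 141, 142, 142, 141, 140, 114, 57, 57, 57, 65, 74, 74, 75, 74, 76, 76, 76, 76, 76, 76, 76]
190 [126, 125, 125, 125, 125, 124, 125, 125,
[... 583 characters left out ...]
141, 141, 141, 140, 141, 143, 134, 98, 56, 56, 60, 68, 74, 98, 122, 121, 121, 121, 122, 122, 121, 122, 121, 120, 121]
202 [125, 126, 126, 125, 125, 124, 125, 125, 125, 125, 130, 141, 142, 136, 138, 141, 140, 140, 142, 142, 141, 141, 142, 141, 142, 141, 141, 141, 141, 140, 132, 101, 55, 55, 57, 64, 75, 97, 123, 122, 124, 123, 122, 123, 123, 122, 122, 122, 122, 122]
206 [125, 126, 126, 126, 127, 127, 126, 127, 126, 125, 126, 125, 125, 125, 112, 85, 69, 58, 57, 57, 58, 57, 57, 56, 55, 59, 65, 76, 99, 121, 98, 55, 56, 55, 62, 74, 97, 122, 122, 122, 121, 121, 121, 122, 121, 121, 121, 121, 120, 120]
(array([311.5, -19.9, 126.2]), np.float64(-60.5)) (array([311.5, -19.8, 195.2]), np.float64(-60.5))
```

Request:
jog_arm:
  motion:
    - [[40,-3,0],-8]
    - [[80,-5,0],-16]
    - [[120,-8,0],-24]
    - [[160,-10,10],-32]
    - [[200,-13,20],-40]
    - [[240,-15,40],-48]
    - [[280,-18,60],-55]
    - [[311.5,-20,85],-60.5]
  hand: 60
  grip_force: 30

```text
time_s: 0.9
tcp_pos: [0.4758, -0.3562, 0.1412]
eef_rot: [[0.137, 0.991, 0.001], [0.991, -0.137, -0.001], [-0.0, 0.001, -1.0]]
force: [0.0, -0.8, 0.1]
width: 0.658
finger_force: 0.0
```

Request:
jog_arm:
  motion:
    - [[0,0,0],0]
    - [[0,0,0],0]
    - [[0,0,0],0]

```text
time_s: 1.2
tcp_pos: [0.4732, -0.3582, 0.1425]
eef_rot: [[0.144, 0.99, 0.0], [0.99, -0.144, -0.001], [-0.001, 0.001, -1.0]]
force: [-1.0, 1.0, 0.5]
width: 0.653
finger_force: 0.0
```

Run:
```python
from h import *
from cell import arm,capture
s=arm.sense(); print(s["time_s"],s["tcp_pos"],s["qpos"],s["force"],tcp_delta(s,[.4736,-.3569,.031],-8.2))
out=[]
for n,x,y in(("top",320,150),("scene",180,170)):
    c=capture(n); np.savez(n+"1.npz",**c); out.append(cv2.resize(c["img"][y:y+120,x:x+130,::-1],(390,360),interpolation=cv2.INTER_CUBIC))
cv2.imwrite("pics/pre.png",np.hstack(out))
```

```text
1.2 [ 0.47317265 -0.35815528  0.14246157] [-7.76789582e-01  5.39801468e-01  1.44897223e+00 -4.60598454e-04
  1.15187413e+00 -6.31806837e-01] [-1.0344344   1.01347692  0.52932128] (array([  1.4,   0.2, 111.5]), np.float64(-0.1))
```

View pics/pre.png

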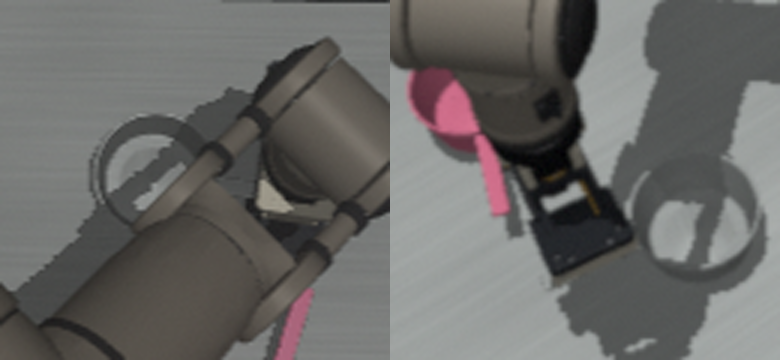

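The picture shows the open fingers straddling the steel handle, with the pink handle tip clear of them. I'm descending and gripping.

Request:
jog_arm:
  motion:
    - [[0,0,25],0]
    - [[1,0,50],0]
    - [[1,0,70],0]
    - [[1,0,90],0]
    - [[1,0,103],0]
    - [[1,0,111],0]
    - [[1,0,111],0]

```text
time_s: 2.0
tcp_pos: [0.4733, -0.3565, 0.0303]
eef_rot: [[0.143, 0.99, -0.001], [0.99, -0.143, 0.001], [0.0, -0.001, -1.0]]
force: [-0.3, -0.3, 0.4]
width: 0.652
finger_force: 0.0
```

Request:
jog_arm:
  motion:
    - [[0,0,0],0]
    - [[0,0,0],0]
    - [[0,0,0],0]
    - [[0,0,0],0]
    - [[0,0,0],0]
    - [[0,0,0],0]
  hand: 0
  grip_force: 30

```text
time_s: 2.6
tcp_pos: [0.4739, -0.3564, 0.0309]
eef_rot: [[0.143, 0.99, 0.0], [0.99, -0.143, -0.0], [-0.0, 0.0, -1.0]]
force: [-0.2, 0.9, 1.0]
width: 0.19
finger_force: 30.0
```

Run:
```python
from h import *
from cell import arm
s=arm.sense(); print(s["time_s"],s["tcp_pos"],s["qpos"],s["force"],s["width"]*91.8,s["finger_force"])
# rigid attach: bowl axis relative to tool
R=s["eef_rot"]; b0=np.array([.490,-.2431]); rel=R[:2,:2].T@(b0-s["tcp_pos"][:2]); a0=np.degrees(np.arctan2(R[1,1],R[0,1])); print("rel",rel,a0)
def way(b,hand):  # handle dir angle deg -> tool y angle = hand+90
    ya=np.radians(a0+(hand+98.2)); y=np.array([np.cos(ya),np.sin(ya)]); x=np.array([-y[1],y[0]])
    p=np.array(b)-rel[0]*x-rel[1]*y
    d=R.T@(np.r_[p,s["tcp_pos"][2]]-s["tcp_pos"])*1e3; return p.round(3),d.round(1),round(-(hand+98.2),1)
for b,hd in(((.475,-.12),-110),((.465,0),-125),((.485,.04),-133),((.5075,.0786),-140)): print(b,hd,way(b,hd))
```

```text
2.6 [ 0.47392599 -0.35638709  0.03088308] [-7.73948031e-01  6.74853165e-01  1.55484724e+00 -6.10303135e-05
  9.11571931e-01 -6.30881057e-01] [-0.24608032  0.9399902   1.02996448] 17.399259135224682 30.034240186214447
rel [ 0.1144215  -0.00023834] -8.194990929475534
(0.475, -0.12) -110 (array([ 0.436, -0.228]), array([122.1, -55.8,  -0. ]), 11.8)
(0.465, 0) -125 (array([ 0.4  , -0.094]), array([ 2.492e+02, -1.110e+02, -1.000e-01]), 26.8)
(0.485, 0.04) -133 (array([ 0.407, -0.044]), array([ 2.998e+02, -1.106e+02, -1.000e-01]), 34.8)
(0.5075, 0.0786) -140 (array([0.42 , 0.005]), array([ 3.499e+02, -1.049e+02, -1.000e-01]), 41.8)
```

Gripped the handle (17.4 mm at 30 N). I'll slide the bowl along the bench, coming in from the front of the spout.

Request:
jog_arm:
  motion:
    - [[8,-4,0],1]
    - [[22,-10,0],2]
    - [[38,-17,0],4]
    - [[55,-25,0],5.5]
    - [[72,-33,0],7]
    - [[90,-41,0],9]
    - [[107,-49,0],10.5]
    - [[122,-56,0],11.8]

```text
time_s: 3.4
tcp_pos: [0.4353, -0.2265, 0.0309]
eef_rot: [[0.344, 0.939, 0.0], [0.939, -0.344, -0.0], [-0.0, 0.0, -1.0]]
force: [0.6, -0.9, -0.0]
width: 0.189
finger_force: 30.0
```

```bash
cat > way.py <<'E'
from h import *
from cell import arm
s=arm.sense(); print(s["time_s"],s["tcp_pos"],s["force"],s["width"]*91.8)
rel=np.array([.1144,-.0002]); R=s["eef_rot"]
def way(b,hand):
    ya=np.radians(hand+90); y=np.array([np.cos(ya),np.sin(ya)]); x=np.array([-y[1],y[0]])
    return tcp_delta(s,np.r_[np.array(b)-rel[0]*x-rel[1]*y,.0305],hand+90)
print("bowl now",R[:2,:2]@rel+s["tcp_pos"][:2])
for b,hd in(((.475,-.12),-110),((.47,-.06),-117.5),((.465,0),-125),((.485,.04),-133),((.5075,.0786),-140)): print(b,hd,way(b,hd))
E
python3 way.py
```

```text
3.4 [ 0.43532631 -0.22647326  0.03088558] [ 0.59631823 -0.90477785 -0.04002451] 17.386838920971552
bowl now [ 0.47445783 -0.11897385]
(0.475, -0.12) -110 (array([-0.8,  1.1,  0.4]), np.float64(-0.1))
(0.47, -0.06) -117.5 (array([ 54.8, -39.2,   0.4]), np.float64(7.4))
(0.465, 0) -125 (array([112.3, -79.2,   0.3]), np.float64(14.9))
(0.485, 0.04) -133 (array([161.8, -89.3,   0.3]), np.float64(22.9))
(0.5075, 0.0786) -140 (array([212. , -93.9,   0.3]), np.float64(29.9))
```

Request:
jog_arm:
  motion:
    - [[12,-9,0],2]
    - [[28,-20,0],4]
    - [[42,-30,0],6]
    - [[57,-40,0],7.5]
    - [[72,-50,0],9.5]
    - [[87,-61,0],11.5]
    - [[100,-70,0],13.5]
    - [[112,-79,0],15]

```text
time_s: 4.2
tcp_pos: [0.3993, -0.0944, 0.0309]
eef_rot: [[0.575, 0.818, 0.0], [0.818, -0.575, -0.0], [-0.0, 0.0, -1.0]]
force: [-0.7, -0.4, -0.6]
width: 0.188
finger_force: 30.0
```

```bash
python3 way.py
```

```text
4.2 [ 0.39934746 -0.09439169  0.03086495] [-0.68740526 -0.39498041 -0.58117534] 17.299648616309987
bowl now [ 0.46499693 -0.00070313]
(0.475, -0.12) -110 (array([-87.8, 106.6,   0.4]), np.float64(-15.1))
(0.47, -0.06) -117.5 (array([-44.6,  53.4,   0.4]), np.float64(-7.6))
(0.465, 0) -125 (array([ 0.6, -0.2,  0.4]), np.float64(-0.1))
(0.485, 0.04) -133 (array([ 45.9, -22.7,   0.4]), np.float64(7.9))
(0.5075, 0.0786) -140 (array([ 93.1, -40.2,   0.4]), np.float64(14.9))
```

Request:
jog_arm:
  motion:
    - [[10,-5,0],2]
    - [[22,-11,0],4]
    - [[34,-17,0],6]
    - [[46,-23,0],8]
    - [[59,-28,0],10]
    - [[72,-33,0],12]
    - [[84,-37,0],13.5]
    - [[93,-40,0],15]

```text
time_s: 5.0
tcp_pos: [0.4198, 0.0046, 0.0308]
eef_rot: [[0.767, 0.642, -0.001], [0.642, -0.767, -0.0], [-0.001, -0.0, -1.0]]
force: [-1.4, -2.3, 1.8]
width: 0.189
finger_force: 30.0
```

Request:
jog_arm:
  motion:
    - [[0,0,0],0]
    - [[0,0,0],0]

```text
time_s: 5.2
tcp_pos: [0.4202, 0.004, 0.0308]
eef_rot: [[0.765, 0.644, 0.0], [0.644, -0.765, 0.0], [0.0, 0.0, -1.0]]
force: [1.4, 1.5, -1.0]
width: 0.184
finger_force: 30.0
```

```bash
python3 way.py
python3 - <<'E'
from h import *
from cell import capture
out=[]
for n,x,y in(("top",200,100),("scene",300,120)):
    c=capture(n); np.savez(n+"2.npz",**c); out.append(cv2.resize(c["img"][y:y+150,x:x+130,::-1],(390,450),interpolation=cv2.INTER_CUBIC))
cv2.imwrite("pics/placed.png",np.hstack(out))
E
```

```text
5.2 [0.42023648 0.00403587 0.03077875] [ 1.41798047  1.46788406 -1.04105547] 16.905056640678335
bowl now [0.5076607  0.07782207]
(0.475, -0.12) -110 (array([-137. ,  187.4,    0.3]), np.float64(-29.9))
(0.47, -0.06) -117.5 (array([-108.8,  124.9,    0.3]), np.float64(-22.4))
(0.465, 0) -125 (array([-78.8,  61.6,   0.3]), np.float64(-14.9))
(0.485, 0.04) -133 (array([-40.8,  28.2,   0.3]), np.float64(-6.9))
(0.5075, 0.0786) -140 (array([ 0.4, -0.8,  0.3]), np.float64(0.1))
```

View pics/placed.png

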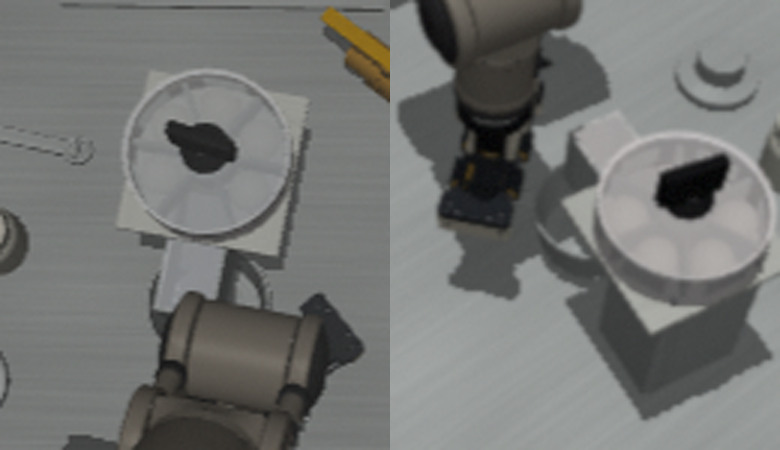

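The picture shows the bowl rim centred under the chute's spout, with the jaws outside the spout area. I'll release, rise and check with a clear view while the wrist unwinds.

Request:
jog_arm:
  motion:
    - [[0,0,0],0]
    - [[0,0,0],0]
    - [[0,0,0],0]
    - [[0,0,0],0]
    - [[0,0,-10],0]
    - [[0,0,-30],0]
    - [[0,0,-60],0]
    - [[0,0,-100],0]
  hand: 50

```text
time_s: 6.1
tcp_pos: [0.4193, 0.0039, 0.1315]
eef_rot: [[0.766, 0.643, -0.003], [0.643, -0.766, 0.0], [-0.002, -0.002, -1.0]]
force: [1.3, 0.2, 0.5]
width: 0.546
finger_force: 0.0
```

Request:
jog_arm:
  motion:
    - [[0,0,-40],-8.5]
    - [[0,0,-80],-17]
    - [[0,0,-120],-25.5]
    - [[0,0,-160],-34]
    - [[0,0,-190],-42.5]
    - [[0,0,-200],-51]
    - [[0,0,-200],-59.5]
    - [[0,0,-200],-68]

```text
time_s: 6.9
tcp_pos: [0.4201, 0.0038, 0.3319]
eef_rot: [[-0.315, 0.949, 0.002], [0.949, 0.315, -0.0], [-0.001, 0.001, -1.0]]
force: [-0.1, -0.4, 0.3]
width: 0.549
finger_force: 0.0
```

Request:
jog_arm:
  motion:
    - [[0,0,0],-8.5]
    - [[0,0,0],-17]
    - [[0,0,0],-25.5]
    - [[0,0,0],-34]
    - [[0,0,0],-42.5]
    - [[0,0,0],-51]
    - [[0,0,0],-59.5]
    - [[0,0,0],-68]

```text
time_s: 7.7
tcp_pos: [0.4199, 0.0039, 0.3314]
eef_rot: [[-0.998, 0.064, 0.0], [0.064, 0.998, -0.0], [-0.0, -0.0, -1.0]]
force: [0.9, 0.4, 0.6]
width: 0.548
finger_force: 0.0
```

Run:
```python
from h import *
from cell import capture,arm
s=arm.sense(); print(s["time_s"],s["tcp_pos"],s["qpos"],tcp_delta(s,[.628,.0595,.33],157))
b=(.5077,.0778); out=[]; th=np.linspace(0,6.28,60)
for n,x,y in(("top",200,100),("scene",300,120)):
    c=capture(n); np.savez(n+"3.npz",**c); im=cv2.resize(c["img"][y:y+150,x:x+130,::-1],(390,450),interpolation=cv2.INTER_CUBIC)
    q=(proj(c,np.c_[b[0]+.066*np.cos(th),b[1]+.066*np.sin(th),0*th+.06])-[x,y]+.5)*3-.5
    cv2.polylines(im,[np.round(q).astype(int)],True,(0,0,255),1)
    out.append(im)
cv2.imwrite("pics/rel.png",np.hstack(out))
```

```text
7.7 [0.41994719 0.00385936 0.33138711] [-1.73655176e-01  7.60793984e-02  1.57867073e+00 -1.21974540e-04
  1.48644562e+00 -1.68083390e+00] (array([-204.1,   68.8,    1.5]), np.float64(-70.6))
```

View pics/rel.png

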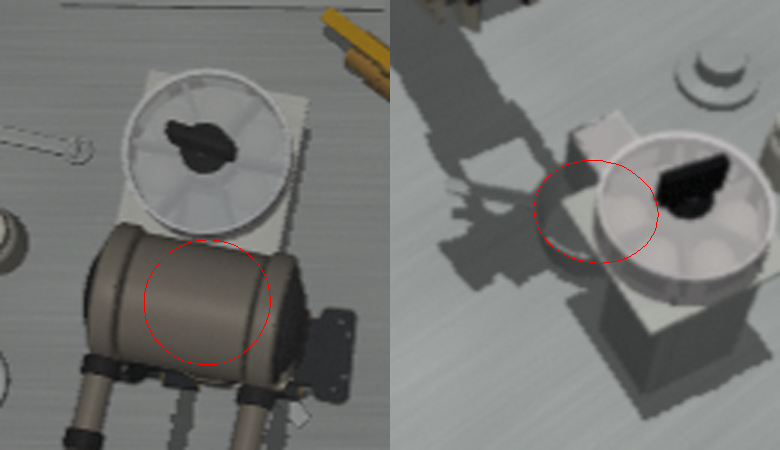

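The released bowl stayed put: its visible rim lies on the predicted red circle in the scene view, at (535,210) to (600,260). Now going to the knob.

Request:
jog_arm:
  motion:
    - [[-20,7,0],-8]
    - [[-50,17,0],-16]
    - [[-80,27,0],-24]
    - [[-110,37,0],-32]
    - [[-140,47,0],-40]
    - [[-165,56,0],-48]
    - [[-190,64,0],-56]
    - [[-204,69,0],-64]
  hand: 50

```text
time_s: 8.6
tcp_pos: [0.6299, 0.0588, 0.3302]
eef_rot: [[-0.499, -0.867, -0.001], [-0.867, 0.499, 0.0], [0.0, 0.001, -1.0]]
force: [-0.1, 0.2, -0.8]
width: 0.547
finger_force: 0.0
```

Request:
jog_arm:
  motion:
    - [[0,0,0],-6.6]
    - [[0,0,0],-6.6]
    - [[0,0,0],-6.6]

```text
time_s: 8.9
tcp_pos: [0.6285, 0.0584, 0.3309]
eef_rot: [[-0.402, -0.916, -0.0], [-0.916, 0.402, -0.0], [0.0, 0.0, -1.0]]
force: [0.3, -0.3, 0.5]
width: 0.544
finger_force: 0.0
```

Run:
```python
from h import *
from cell import capture,arm
s=arm.sense(); print(s["time_s"],s["tcp_pos"],s["qpos"],tcp_delta(s,[.628,.0595,.247],157))
T,S=load("top0"),load("scene0")
for yaw in(-8,-10):
  y=np.radians(yaw);R=np.array([[np.cos(y),-np.sin(y)],[np.sin(y),np.cos(y)]])
  P=np.array([[-.152,.029],[-.152,-.029]])@R.T+[.628,.0595]
  for z in(.12,.14,.16): print(yaw,z,proj(T,np.c_[P,[z,z]]).round(1).tolist(),proj(S,np.c_[P,[z,z]]).round(1).tolist())
out=[]
for n,x,y in(("top",220,110),("scene",330,120)):
    c=capture(n); im=cv2.resize(c["img"][y:y+100,x:x+100,::-1],(400,400),interpolation=cv2.INTER_CUBIC); out.append(im)
cv2.imwrite("pics/knob.png",np.hstack(out))
```

```text
8.9 [0.62846645 0.05836036 0.33094999] [-2.86815919e-02  5.04131516e-01  9.89489364e-01 -1.28313722e-04
  1.64809549e+00 -2.75643739e+00] (array([-0.9,  0.9, 83.9]), np.float64(-0.7))
-8 0.12 [[255.2, 205.8], [274.1, 208.8]] [[372.2, 168.3], [356.4, 175.5]]
-8 0.14 [[254.1, 204.9], [273.3, 207.9]] [[372.9, 164.4], [356.8, 171.7]]
-8 0.16 [[253.0, 204.0], [272.5, 207.1]] [[373.6, 160.4], [357.3, 167.7]]
-10 0.12 [[253.5, 205.1], [272.3, 208.8]] [[373.9, 167.9], [357.7, 174.7]]
-10 0.14 [[252.4, 204.2], [271.5, 208.0]] [[374.6, 164.0], [358.2, 170.8]]
-10 0.16 [[251.3, 203.3], [270.6, 207.1]] [[375.3, 159.9], [358.7, 166.8]]
```

View pics/knob.png

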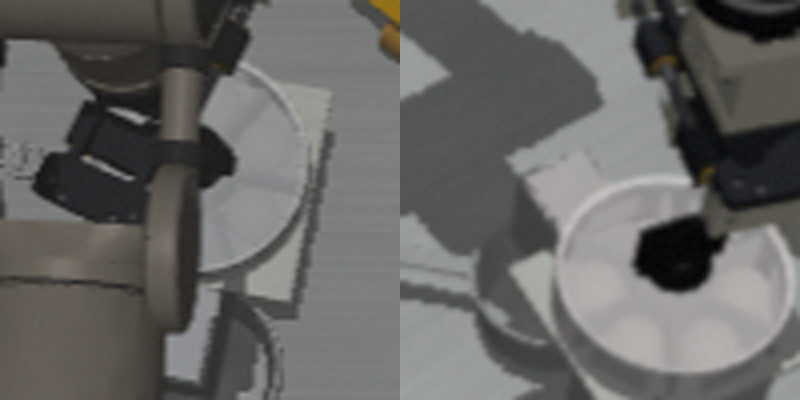

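The jaws stand above the paddle, astride it. Descending onto it.

Request:
jog_arm:
  motion:
    - [[0,0,20],0]
    - [[0,1,40],0]
    - [[0,1,55],0]
    - [[0,1,67],0]
    - [[0,1,76],0]
    - [[0,1,81],0]
    - [[0,1,81],0]
  hand: 50

```text
time_s: 9.7
tcp_pos: [0.6277, 0.0588, 0.2494]
eef_rot: [[-0.398, -0.918, -0.001], [-0.918, 0.398, -0.0], [0.0, 0.001, -1.0]]
force: [0.3, 0.9, -0.5]
width: 0.544
finger_force: 0.0
```

Request:
jog_arm:
  motion:
    - [[0,0,0],0]
    - [[0,0,0],0]
    - [[0,0,0],0]
    - [[0,0,0],0]
    - [[0,0,0],0]
    - [[0,0,0],0]
  hand: 0
  grip_force: 30

```text
time_s: 10.3
tcp_pos: [0.6276, 0.0593, 0.2498]
eef_rot: [[-0.397, -0.918, -0.001], [-0.918, 0.397, 0.001], [-0.0, 0.001, -1.0]]
force: [-3.0, 2.3, 1.9]
width: 0.153
finger_force: 30.0
```

```bash
cat > st.py <<'E'
from cell import arm
import numpy as np
s=arm.sense(); R=s["eef_rot"]; print(round(s["time_s"],2),s["tcp_pos"].round(4),"F",s["force"].round(1),"M",s["wrist_torque"].round(3),"q6",s["qpos"][5].round(3),"yang",np.degrees(np.arctan2(R[1,1],R[0,1])).round(1),"w",(s["width"]*91.8).round(1),s["finger_force"].round(0))
E
python3 st.py
```

```text
Traceback (most recent call last):
  File "st.py", line 3, in <module>
    s=arm.sense(); R=s["eef_rot"]; print(round(s["time_s"],2),s["tcp_pos"].round(4),"F",s["force"].round(1),"M",s["wrist_torque"].round(3),"q6",s["qpos"][5].round(3),"yang",np.degrees(np.arctan2(R[1,1],R[0,1])).round(1),"w",(s["width"]*91.8).round(1),s["finger_force"].round(0))
                                                                                                                                                                                                                                ^^^^^^^^^^^^^^^^^^^^^^^
AttributeError: 'float' object has no attribute 'round'
```

Request:
jog_arm:
  motion:
    - [[0,0,0],5]
    - [[0,0,0],10]
    - [[0,0,0],15]
    - [[0,0,0],20]
    - [[0,0,0],20]

```text
time_s: 10.8
tcp_pos: [0.6274, 0.0594, 0.2498]
eef_rot: [[-0.687, -0.727, -0.001], [-0.727, 0.687, 0.001], [0.0, 0.001, -1.0]]
force: [-3.4, 3.0, 2.0]
width: 0.148
finger_force: 30.0
```

```bash
cat > st.py <<'E'
from cell import arm,capture
import numpy as np,cv2,os,glob
s=arm.sense(); R=s["eef_rot"]
print(round(s["time_s"],2),s["tcp_pos"].round(4),"F",s["force"].round(1),"M",s["wrist_torque"].round(3),"q6",round(s["qpos"][5],3),"yang",round(np.degrees(np.arctan2(R[1,1],R[0,1])),1),"w",round(s["width"]*91.8,1))
c=capture("scene")["img"]; n=len(glob.glob("sc_*.npy"))
np.save(f"sc_{n:02d}.npy",c)
if n:
    p=np.load(f"sc_{n-1:02d}.npy").astype(int)
    # lower drum region (balls) and bowl/chute region
    for nm,(x0,x1,y0,y1) in dict(drum=(372,428,198,218),bowl=(345,370,170,215)).items():
        print(nm,np.abs(c[y0:y1,x0:x1].astype(int)-p[y0:y1,x0:x1]).mean().round(2))
E
python3 st.py
```

```text
10.8 [0.6274 0.0594 0.2498] F [-3.4  3.   2. ] M [0.665 0.391 0.076] q6 -2.412 yang 136.6 w 13.6
```

Request:
jog_arm:
  motion:
    - [[0,0,0],5]
    - [[0,0,0],10]
    - [[0,0,0],10]

```text
time_s: 11.15
tcp_pos: [0.6273, 0.0594, 0.2498]
eef_rot: [[-0.802, -0.597, -0.001], [-0.597, 0.802, 0.001], [0.0, 0.001, -1.0]]
force: [-3.7, 4.3, 1.9]
width: 0.15
finger_force: 30.0
```

```bash
python3 st.py
```

```text
11.15 [0.6273 0.0594 0.2498] F [-3.7  4.3  1.9] M [0.698 0.511 0.097] q6 -2.238 yang 126.6 w 13.8
drum 3.86
bowl 0.83
```

Request:
jog_arm:
  motion:
    - [[0,0,0],5]
    - [[0,0,0],10]
    - [[0,0,0],10]

```text
time_s: 11.5
tcp_pos: [0.6273, 0.0596, 0.2498]
eef_rot: [[-0.894, -0.448, -0.001], [-0.448, 0.894, 0.001], [0.001, 0.001, -1.0]]
force: [-3.6, 4.5, 1.4]
width: 0.153
finger_force: 30.0
```

```bash
python3 st.py
```

```text
11.5 [0.6273 0.0596 0.2498] F [-3.6  4.5  1.4] M [0.758 0.546 0.024] q6 -2.063 yang 116.6 w 14.1
drum 4.25
bowl 0.83
```

Request:
jog_arm:
  motion:
    - [[0,0,0],5]
    - [[0,0,0],10]
    - [[0,0,0],10]

```text
time_s: 11.85
tcp_pos: [0.6272, 0.0597, 0.2498]
eef_rot: [[-0.958, -0.286, -0.001], [-0.286, 0.958, 0.001], [0.001, 0.002, -1.0]]
force: [-3.6, 3.5, 2.5]
width: 0.15
finger_force: 30.0
```

```bash
python3 st.py
```

```text
11.85 [0.6272 0.0597 0.2498] F [-3.6  3.5  2.5] M [ 0.896  0.56  -0.007] q6 -1.889 yang 106.6 w 13.8
drum 4.48
bowl 0.89
```

```bash
cat > prof.py <<'E'
from h import *
import glob
S=load("scene0"); a=np.radians(np.arange(0,360,10))
P=np.c_[.628+.055*np.cos(a),.0595+.055*np.sin(a),0*a+.205]
q=proj(S,P).astype(np.float32)
def prof(im):
    g=cv2.GaussianBlur(cv2.cvtColor(im,cv2.COLOR_RGB2GRAY),(3,3),0); return cv2.remap(g,q[:,:1].copy(),q[:,1:].copy(),cv2.INTER_LINEAR)[:,0]
if __name__=="__main__":
    print("ang",np.arange(0,360,10).tolist()); print(prof(S["img"]).tolist())
    for f in sorted(glob.glob("sc_*.npy"))[-4:]: print(f,prof(np.load(f)).tolist())
E
python3 prof.py
```

```text
ang [0, 10, 20, 30, 40, 50, 60, 70, 80, 90, 100, 110, 120, 130, 140, 150, 160, 170, 180, 190, 200, 210, 220, 230, 240, 250, 260, 270, 280, 290, 300, 310, 320, 330, 340, 350]
[178, 172, 162, 163, 176, 179, 178, 173, 162, 143, 14, 8, 13, 22, 49, 90, 140, 165, 165, 163, 162, 172, 175, 177, 176, 168, 162, 166, 175, 178, 178, 173, 161, 171, 176, 178]
sc_00.npy [176, 171, 160, 161, 108, 70, 30, 43, 34, 31, 21, 19, 20, 22, 30, 41, 58, 159, 164, 161, 160, 170, 174, 175, 174, 165, 159, 165, 173, 175, 175, 170, 161, 169, 174, 177]
sc_01.npy [168, 158, 163, 175, 177, 174, 153, 71, 35, 31, 19, 20, 20, 22, 32, 34, 37, 68, 149, 160, 171, 175, 176, 174, 163, 159, 166, 173, 175, 175, 171, 163, 170, 174, 177, 175]
sc_02.npy [158, 164, 175, 177, 175, 171, 160, 163, 166, 51, 33, 20, 20, 22, 31, 34, 35, 36, 40, 30, 76, 124, 169, 162, 160, 166, 173, 176, 176, 172, 163, 169, 173, 177, 176, 169]
sc_03.npy [168, 176, 178, 176, 172, 161, 165, 176, 169, 47, 37, 45, 22, 22, 31, 34, 35, 34, 34, 37, 83, 145, 161, 160, 168, 174, 176, 176, 169, 161, 170, 174, 177, 176, 167, 158]
```

Request:
jog_arm:
  motion:
    - [[0,0,0],5]
    - [[0,0,0],10]
    - [[0,0,0],10]

```text
time_s: 12.2
tcp_pos: [0.6272, 0.0598, 0.2498]
eef_rot: [[-0.993, -0.116, -0.001], [-0.116, 0.993, 0.001], [0.001, 0.002, -1.0]]
force: [-3.4, 6.2, 1.8]
width: 0.152
finger_force: 30.0
```

```bash
python3 st.py; python3 prof.py|tail -1
```

```text
12.2 [0.6272 0.0598 0.2498] F [-3.4  6.2  1.8] M [ 0.859  0.502 -0.011] q6 -1.714 yang 96.6 w 14.0
drum 6.08
bowl 1.13
sc_04.npy [177, 171, 160, 163, 175, 178, 176, 171, 159, 73, 19, 33, 48, 25, 31, 34, 35, 35, 34, 45, 88, 163, 176, 177, 176, 166, 160, 167, 174, 177, 176, 171, 161, 170, 175, 178]
```

Request:
jog_arm:
  motion:
    - [[0,0,0],5]
    - [[0,0,0],10]
    - [[0,0,0],10]

```text
time_s: 12.55
tcp_pos: [0.6272, 0.0599, 0.2498]
eef_rot: [[-0.998, 0.059, -0.001], [0.059, 0.998, 0.002], [0.001, 0.001, -1.0]]
force: [-4.9, 5.5, 3.1]
width: 0.149
finger_force: 30.0
```

```bash
python3 st.py; python3 prof.py|tail -1
```

```text
12.55 [0.6272 0.0599 0.2498] F [-4.9  5.5  3.1] M [0.858 0.513 0.043] q6 -1.54 yang 86.6 w 13.7
drum 1.22
bowl 1.47
sc_05.npy [177, 165, 160, 163, 176, 178, 175, 167, 160, 131, 73, 15, 28, 44, 43, 36, 35, 35, 37, 35, 85, 164, 176, 177, 175, 166, 161, 171, 176, 178, 175, 172, 160, 172, 177, 178]
```

Click 1 is confirmed. The wheel's dividers moved with the knob from about 20° of turn, then snapped to the next 60° position at about 52–60°. I've now turned 70°. Continuing to click 2, expected at about 112°.

Request:
jog_arm:
  motion:
    - [[0,0,0],5]
    - [[0,0,0],10]
    - [[0,0,0],15]
    - [[0,0,0],20]
    - [[0,0,0],25]
    - [[0,0,0],30]
    - [[0,0,0],30]

```text
time_s: 13.3
tcp_pos: [0.6273, 0.0602, 0.2498]
eef_rot: [[-0.835, 0.55, -0.001], [0.55, 0.835, 0.002], [0.002, 0.001, -1.0]]
force: [-3.6, 6.5, 2.3]
width: 0.15
finger_force: 30.0
```

```bash
python3 st.py; python3 prof.py|tail -1
```

```text
13.3 [0.6273 0.0602 0.2498] F [-3.6  6.5  2.3] M [1.022 0.431 0.017] q6 -1.016 yang 56.7 w 13.8
drum 6.23
bowl 1.99
sc_06.npy [159, 166, 177, 179, 177, 173, 162, 165, 175, 169, 95, 62, 13, 20, 21, 48, 160, 162, 161, 173, 177, 177, 175, 163, 161, 168, 175, 178, 177, 174, 164, 171, 175, 178, 177, 170]
```

Request:
jog_arm:
  motion:
    - [[0,0,0],5]
    - [[0,0,0],10]
    - [[0,0,0],10]

```text
time_s: 13.65
tcp_pos: [0.6274, 0.0603, 0.2498]
eef_rot: [[-0.727, 0.686, -0.001], [0.686, 0.727, 0.002], [0.002, 0.001, -1.0]]
force: [-3.6, 6.9, 2.4]
width: 0.148
finger_force: 30.0
```

```bash
python3 st.py; python3 prof.py|tail -1
```

```text
13.65 [0.6274 0.0603 0.2498] F [-3.6  6.9  2.4] M [1.021 0.418 0.028] q6 -0.841 yang 46.7 w 13.6
drum 4.66
bowl 1.75
sc_07.npy [169, 177, 178, 177, 173, 163, 166, 174, 174, 168, 94, 72, 11, 20, 45, 61, 146, 160, 173, 177, 178, 174, 163, 161, 170, 176, 178, 177, 171, 162, 172, 176, 178, 177, 169, 160]
```

Request:
jog_arm:
  motion:
    - [[0,0,0],5]
    - [[0,0,0],10]
    - [[0,0,0],10]
    - [[0,0,0],10]
    - [[0,0,0],10]

```text
time_s: 14.2
tcp_pos: [0.6275, 0.0604, 0.2498]
eef_rot: [[-0.599, 0.801, -0.001], [0.801, 0.599, 0.002], [0.002, 0.001, -1.0]]
force: [-3.4, 6.5, 1.2]
width: 0.151
finger_force: 30.0
```

```bash
python3 st.py; python3 prof.py|tail -1
```

```text
14.2 [0.6275 0.0604 0.2498] F [-3.4  6.5  1.2] M [ 1.063  0.36  -0.011] q6 -0.669 yang 36.8 w 13.9
drum 6.86
bowl 1.81
sc_08.npy [177, 167, 160, 163, 173, 175, 174, 167, 161, 160, 92, 65, 12, 13, 66, 97, 164, 166, 165, 163, 164, 174, 177, 178, 176, 167, 162, 169, 176, 178, 176, 171, 161, 172, 176, 178]
```

Click 2 happened between 110° and 120°. Now click 3, expected at about 172°, in small steps near it.

Request:
jog_arm:
  motion:
    - [[0,0,0],6]
    - [[0,0,0],12]
    - [[0,0,0],18]
    - [[0,0,0],24]
    - [[0,0,0],30]
    - [[0,0,0],36]
    - [[0,0,0],42]
    - [[0,0,0],42]

```text
time_s: 15.05
tcp_pos: [0.6279, 0.0606, 0.2498]
eef_rot: [[0.093, 0.996, 0.001], [0.996, -0.093, 0.003], [0.003, 0.0, -1.0]]
force: [-0.9, 7.9, 1.0]
width: 0.149
finger_force: 30.0
```

```bash
python3 st.py; python3 prof.py|tail -1
```

```text
15.05 [0.6279 0.0606 0.2498] F [-0.9  7.9  1. ] M [1.152 0.091 0.04 ] q6 0.067 yang -5.4 w 13.7
drum 6.42
bowl 3.11
sc_09.npy [159, 168, 174, 172, 124, 82, 62, 31, 37, 112, 58, 47, 18, 14, 35, 120, 165, 161, 162, 174, 177, 177, 174, 162, 161, 171, 176, 178, 176, 172, 164, 171, 176, 178, 177, 164]
```

Request:
jog_arm:
  motion:
    - [[0,0,0],5]
    - [[0,0,0],10]
    - [[0,0,0],10]

```text
time_s: 15.4
tcp_pos: [0.628, 0.0605, 0.2498]
eef_rot: [[0.264, 0.964, 0.001], [0.964, -0.264, 0.003], [0.003, 0.0, -1.0]]
force: [-0.8, 7.3, 1.5]
width: 0.15
finger_force: 30.0
```

```bash
python3 st.py; python3 prof.py|tail -1
```

```text
15.4 [0.628  0.0605 0.2498] F [-0.8  7.3  1.5] M [ 1.104  0.13  -0.02 ] q6 0.241 yang -15.3 w 13.8
drum 4.76
bowl 0.83
sc_10.npy [172, 173, 174, 167, 148, 86, 31, 36, 36, 30, 41, 44, 48, 20, 16, 90, 140, 163, 175, 177, 177, 169, 161, 162, 172, 176, 178, 176, 165, 164, 171, 176, 178, 176, 164, 162]
```

Request:
jog_arm:
  motion:
    - [[0,0,0],3]
    - [[0,0,0],5]
    - [[0,0,0],5]
    - [[0,0,0],5]

```text
time_s: 15.85
tcp_pos: [0.6281, 0.0605, 0.2498]
eef_rot: [[0.345, 0.938, 0.001], [0.938, -0.345, 0.003], [0.003, -0.0, -1.0]]
force: [-0.4, 6.6, 1.3]
width: 0.147
finger_force: 30.0
```

```bash
python3 st.py; python3 prof.py|tail -1
```

```text
15.85 [0.6281 0.0605 0.2498] F [-0.4  6.6  1.3] M [ 1.05   0.155 -0.02 ] q6 0.326 yang -20.2 w 13.5
drum 5.84
bowl 0.8
sc_11.npy [172, 162, 160, 163, 162, 93, 41, 48, 35, 30, 21, 35, 43, 38, 14, 61, 127, 165, 165, 162, 160, 165, 174, 177, 177, 169, 160, 164, 172, 177, 177, 175, 161, 171, 173, 173]
```

Click 3: the dividers snapped back onto 20/200/260/320 at 177°. I'll wait, release, rise and clear the view.

Request:
jog_arm:
  motion:
    - [[0,0,0],0]
    - [[0,0,0],0]
    - [[0,0,0],0]
    - [[0,0,0],0]
    - [[0,0,0],0]
    - [[0,0,0],0]

```text
time_s: 16.5
tcp_pos: [0.6281, 0.0605, 0.2498]
eef_rot: [[0.345, 0.939, 0.001], [0.939, -0.345, 0.002], [0.003, -0.0, -1.0]]
force: [-0.6, 7.1, 0.9]
width: 0.15
finger_force: 30.0
```

Request:
jog_arm:
  motion:
    - [[0,0,0],0]
    - [[0,0,0],0]
    - [[0,0,0],0]
    - [[0,0,-10],0]
    - [[0,0,-25],0]
    - [[0,0,-50],0]
    - [[0,0,-75],0]
    - [[0,0,-90],0]
  hand: 50

```text
time_s: 17.3
tcp_pos: [0.6283, 0.0585, 0.3429]
eef_rot: [[0.348, 0.937, 0.004], [0.937, -0.348, -0.0], [0.001, 0.004, -1.0]]
force: [0.0, -0.3, -0.9]
width: 0.546
finger_force: 0.0
```

```bash
python3 st.py; python3 prof.py|tail -1
python3 - <<'E'
from h import *
from cell import arm
print(tcp_delta(arm.sense(),[.40,-.32,.34],-20))
E
```

```text
17.3 [0.6283 0.0585 0.3429] F [ 0.  -0.3 -0.9] M [-0.033 -0.073  0.022] q6 0.328 yang -20.4 w 50.1
drum 1.92
bowl 1.77
sc_12.npy [172, 161, 160, 162, 173, 173, 174, 166, 160, 126, 8, 8, 9, 11, 32, 65, 126, 164, 164, 162, 160, 166, 174, 176, 176, 168, 160, 164, 172, 176, 177, 175, 161, 171, 173, 173]
(array([-434.5,  -82.6,    3.5]), np.float64(-0.4))
```

Request:
jog_arm:
  motion:
    - [[-40,-8,0],0]
    - [[-90,-17,0],0]
    - [[-140,-27,0],0]
    - [[-190,-36,0],0]
    - [[-240,-46,0],0]
    - [[-290,-55,0],0]
    - [[-340,-65,0],0]
    - [[-385,-73,0],0]

```text
time_s: 18.15
tcp_pos: [0.4243, -0.2772, 0.34]
eef_rot: [[0.348, 0.937, 0.0], [0.937, -0.348, -0.001], [-0.0, 0.001, -1.0]]
force: [1.4, -0.4, 0.6]
width: 0.545
finger_force: 0.0
```

Request:
jog_arm:
  motion:
    - [[-30,-5,0],0]
    - [[-45,-8,0],0]
    - [[-45,-8,0],0]
    - [[-45,-8,0],0]

```text
time_s: 18.55
tcp_pos: [0.4031, -0.3143, 0.3397]
eef_rot: [[0.348, 0.937, 0.0], [0.937, -0.348, 0.001], [0.001, 0.0, -1.0]]
force: [0.6, 0.8, 0.7]
width: 0.547
finger_force: 0.0
```

Run:
```python
from h import *
from cell import capture,arm
print(arm.sense()["tcp_pos"],arm.sense()["time_s"])
t=capture("top");s=capture("scene"); np.savez("top4.npz",**t); np.savez("scene4.npz",**s)
a=cv2.resize(t["img"][120:220,215:315,::-1],(400,400),interpolation=cv2.INTER_CUBIC)
b=cv2.resize(s["img"][140:240,340:440,::-1],(400,400),interpolation=cv2.INTER_CUBIC)
cv2.imwrite("pics/after.png",np.hstack([a,b]))
for n,c in(("top",t),("scene",s)):   # bystanders: changes vs start, as boxes
    d=np.abs(c["img"].astype(int)-load(n+"0")["img"]).max(2)>50
    k,_,st,_=cv2.connectedComponentsWithStats(d.astype(np.uint8)); print(n,[x.tolist() for x in st[1:] if x[4]>15])
```

```text
[ 0.40308547 -0.3143076   0.33973744] 18.55
top [[357, 176, 112, 100, 2744], [281, 188, 7, 17, 34], [353, 189, 33, 27, 164], [357, 198, 30, 28, 388], [250, 204, 25, 16, 78], [336, 245, 42, 40, 412], [266, 250, 9, 4, 17], [194, 253, 97, 130, 2330], [293, 256, 23, 19, 101], [340, 269, 196, 131, 8458], [391, 275, 12, 7, 17], [405, 280, 9, 5, 17], [264, 284, 19, 4, 34], [392, 284, 11, 6, 27], [389, 292, 13, 19, 131], [411, 294, 10, 14, 83], [250, 326, 31, 13, 121], [296, 336, 9, 16, 60], [319, 338, 13, 3, 16], [304, 340, 9, 3, 18], [316, 342, 12, 9, 44], [260, 356, 50, 44, 1276], [315, 362, 14, 21, 71], [321, 375, 5, 7, 22], [307, 382, 6, 10, 35], [316, 383, 14, 17, 140], [310, 396, 5, 4, 16]]
scene [[122, 0, 35, 24, 454], [146, 0, 103, 187, 8916], [231, 0, 12, 17, 116], [292, 0, 42, 101, 2001], [101, 14, 14, 9, 30], [110, 19, 35, 24, 294], [270, 23, 15, 32, 346], [250, 30, 11, 12, 76], [158, 45, 6, 20, 84], [87, 49, 11, 11, 28], [269, 54, 26, 25, 414], [260, 69, 7, 8, 32], [297, 69, 4, 10, 19], [115, 70, 11, 12, 33], [88, 89, 24, 7, 61], [60, 91, 105, 105, 4254], [280, 94, 43, 29, 688], [303, 115, 42, 56, 1120], [268, 132, 12, 5, 42], [275, 135, 37, 8, 135], [225, 145, 52, 61, 1303], [274, 144, 17, 16, 141], [300, 167, 10, 23, 84], [349, 177, 11, 18, 103], [245, 185, 54, 75, 1335], [321, 190, 48, 26, 261], [204, 193, 21, 14, 147], [359, 196, 6, 7, 26], [149, 200, 61, 52, 1377], [195, 203, 9, 11, 68], [269, 221, 18, 14, 164], [279, 225, 27, 44, 360], [267, 234, 24, 26, 482], [236, 262, 19, 12, 90], [255, 263, 23, 11, 155]]
```

View pics/after.png

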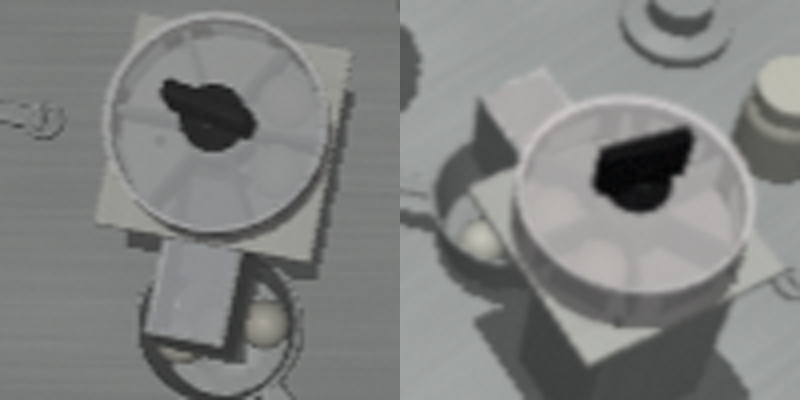

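The picture shows exactly two balls left in the drum, at (290,100) and (270,168) in the top crop. Two balls are visible in the upright bowl, at (265,325) and (175,352); the third is hidden beneath the spout. Bystander regions are unchanged. One numeric check that the bowl is centred, then I'll hand in.

Run:
```python
from h import *
T,S=load("top4"),load("scene4")
print("ball seen in both?",tri([T,S],[(281,201),(360.3,199.8)]))
# rim edge points seen in the top crop: left, right, lower-left
for p in((140,318),(300,318),(165,385)):
    X=plane(T,((p[0]+.5)/4-.5+215,(p[1]+.5)/4-.5+120),.06); print(X.round(3),"dist from expected mouth",np.linalg.norm(X[:2]-[.508,.080]).round(3))
print(plane(T,((175+.5)/4-.5+215,(352+.5)/4-.5+120),.03).round(3))
```

```text
ball seen in both? (array([0.51047872, 0.04316514, 0.03466014]), np.float64(0.6232870751886708))
[0.51  0.137 0.06 ] dist from expected mouth 0.057
[0.512 0.012 0.06 ] dist from expected mouth 0.068
[0.458 0.116 0.06 ] dist from expected mouth 0.062
[0.487 0.113 0.03 ]
```

```bash
python3 -c "
from cell import ticket
print(ticket.finish_job())"
```

```text
the job is handed in; nothing more can be done
None
```

I handed the job in at about 19 s of the 72 s: the steel bowl stands upright about 5 mm off the spout's centre, the knob was turned three clicks, two balls remain in the drum and the bystanders are unmoved; I could see only two of the three balls in the bowl, with the third inferred as hidden under the spout.

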